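# Sort out the spin chucks that rock in their rack

### The arm

A 6-joint arm with a two-finger parallel gripper is mounted at the origin on the work surface. World frame = base frame: x ahead of the robot, y to its left, z up, the work surface at z = 0. Lengths are in m, angles in rad, forces in N, time in s.
With the tool pointing down it reaches from about 0.275 to 0.975 m from the base axis. Payload 8.4 kg.
Tool frame: the origin (TCP) lies between the finger pads; the fingertips stand 11 mm ahead of it and the grasp point (between the pads) lies 8 mm behind it (r.tcp_to_tips is the distance from the TCP to the fingertips, in m); z points along the fingers, x is the direction in which the jaws open and shut, and the axes are right-handed (so a half turn about z gives the same grasp; the last joint's range is limited). The gripper opens to 92 mm and grips with 3 to 60 N. Pads are 20 mm wide; open, the fingers measure 128 mm over their backs; the gripper's body (75 mm by 189 mm) begins 69 mm behind the grasp point.
Start: joints at [-0.002, 0.353, 1.633, -0, 1.155, -0.002], TCP at [0.625, -0, 0.226] pointing down, gripper open.
Joint ranges: [-2.63, 2.63], [-0.92, 2.1], [0.06, 2.66], [-1.3, 4.44], [0, 2.69], [-3.02, 3.02]. Speed limits (rad/s): [2.22, 2.22, 2.79, 3.14, 3.14, 3.14].

### API

Orientations are given as a unit quaternion [w, x, y, z].
In Python, from station import r gives the robot as it stands.
- The arm moves only by the tool jog_arm, never from a script. Its argument "deltas" is a list of rows, each a list of 7 numbers: the shift along the tool's x, y, z in m, then the turn, a rotation vector about the tool's x, y, z in degrees, then the closure, from 0 (fully open) to 1 (shut). In form: [[tx, ty, tz, rx, ry, rz, fingers], ...]. A call has 1 to 20 rows; each row is the pose to reach, as a shift and turn from the pose commanded when the call began, along the tool's axes at that moment; what a row does not reach only later rows make up. A row lasts 1/8 s, in which the tool goes at most 62.5 mm and 10.7 degrees, less where a joint would pass 70% of its speed; a pose out of reach is approached as far as the arm can. A call with a gripper value outside its range is refused whole. The fingers move at their own pace and stop on an object; "grip_force" is the grip in N (left out, the last holds). Time passes only in rows, so rows that repeat a pose let the fingers close. It gives the time, the measured TCP pose, the force and the opening at its end, in the units of the state.
- r.read_state(): the state, without advancing time (a new reading comes with each control period).
- r.get_image(name): name is "scene" or "side" or "wrist"; returns (picture, depth): 420x560x3 uint8, blue, green, red; 420x560 float32, m along the optical axis (not along the pixel's ray), 0 where there is no reading.
- r.camera_params(name): a dict with "intrinsics" (3x3 intrinsics, pixels), "view" (4x4, takes a point from world to camera coordinates). Camera axes: x right, y down, z forward; pixel columns grow to the right and rows downward; lengths in m; the calibration is good to about 2 mm. A picture is of the moment at which its call begins: read the wrist's pose just before it. camera_params takes no time and is no camera call; for the wrist camera it gives the pose at the moment of the call.
- r.job_done(): hands the job in, once; it reports no verdict.
The state is a dict: "t": time; "joints": joint angles; "qvel": joint speeds; "effort": joint torques, N m; "eef_pos": TCP position; "eef_rot": TCP orientation; "contact_force": force on the tool from outside, world axes, zero at the start; "ft_torque": the same for the moment, N m; "grip_width": finger opening in m.
Only numpy, scipy, OpenCV 4.12 (cv2) and the standard library are available. Lean on these libraries where they do the work, as an engineer would, in place of code of your own. Each camera call takes 0.05 s, during which the arm holds its last target. There are 200 camera calls.

### The job

Find out by rocking them gently side to side in the sockets of the grey rack which of the three white spin chucks have play. Those that are loose have lost their O-rings: lift them out and seat them fully, stem down, in the holes of the blue service stand. The snug ones stay seated in their sockets; force nothing, and do not disturb the bottle, the glass dish or the tweezers.

Things in the scene. Friction and masses are not known exactly. Their poses are not given: they have to be found in the camera images.
- rack: Fixed grey plastic chuck rack, a block 80 x 300 x 40 mm (its x, y, z). Origin: centre of its underside, on the bench; z up, y along the row. Its deck is 40 mm above the bench. Three sockets 18.2 mm in diameter go right through it at y = -100, 0 and +100 mm on its centre line; at the start one chuck sits in each. Its place and yaw vary.
- stand: Fixed blue plastic service stand for stems without O-rings, a block 190 x 80 x 40 mm (its x, y, z). Origin: centre of its underside, on the bench; z up. Its deck is 40 mm above the bench. Two empty holes 15.4 mm in diameter go right through, at its x = -45 and +45 mm. A stem with O-rings does not go in. Its place and yaw vary.
- stand_hole0 (a point): Centre of the mouth of the stand's hole at x = -45 mm, level with its deck. A chuck is seated when its stem is in the hole and its hub lies flat on the deck.
- stand_hole1 (a point): Centre of the mouth of the stand's hole at x = +45 mm, level with its deck.
- chuck_a: White spin chuck, about 160 g; all three look alike. A stem 13 mm in diameter reaches 30 mm down into the socket; above it a hub 32 mm in diameter and 20 mm tall rests on the rack's deck, and on that a disc 46 mm in diameter and 12 mm thick, to push or grip by its rim. Origin: on its axis at the underside of the hub (stem at z -30 to 0 mm, hub 0 to 20, disc 20 to 32); z up.
- chuck_b: Second white spin chuck, the same outside. A sound chuck has two O-rings 17.6 mm in diameter on its stem, hidden in the socket: pushed at the disc with 3 N one way and then the other it shifts about 1 mm in all, then stands firm. One without rings shifts about 5.5 mm in all, then stands firm too. It slides at 1 to 2 N; pushed harder, a chuck also tips.
- chuck_c: Third white spin chuck, the same outside. Any of the three may be loose or sound; at least one is loose and at least one is sound, not known beforehand which. Forcing a chuck means pressing it against the rack with more than 20 N (a push of 3 to 5 N at the disc is ample; the tipping lever adds to it at the socket) or against the stand with more than 40 N.
- resist: Amber bottle, 60 mm in diameter and 125 mm tall, to be left alone. Origin: centre of its base.
- dish: Shallow glass dish, 74 mm across and 18 mm tall, to be left alone. Origin: centre of its base.
- tweezers: Steel wafer tweezers, 125 mm long, lying on a notebook, to be left alone. Origin: middle of their underside, x along them.
Mind the look-alikes: they are no part of the job. What is shaped like the chuck_a but purple is not meant.

How it is judged:
By the outcome, as a careful person would: the job done as asked, in the order asked, and still so for the second after the job is handed in, with the robot touching nothing.
It also fails if it takes over 67 s, if anything falls off the work surface, if the arm or the gripper's body presses on something with over 40 N, if the wrist force passes 120 N, or if a joint passes its speed limit or range.

## Working session

There is one attempt and no reset: what is moved stays moved. The work goes in short steps, Python scripts to look and compute and a tool call to move; the robot and the scene stay as the last step left them, time stands still between calls to the robot, and variables do not carry over. Pictures are saved under pics/ and viewed, about 8 in all and at most 12, crops included, and the job is handed in when it is done.

Besides the shell and the picture viewer there is one more tool, called after "Request:" in YAML: its name, and indented under it one key for each argument. jog_arm: Moves the arm, as the interface text tells. Its arguments: {"type":"object","properties":{"deltas":{"type":"array","items":{"type":"array","items":{"type":"number"}}},"grip_force":{"type":"number"}},"required":["deltas"]}

```bash
mkdir -p pics; ls; python3 - <<'E'
from station import r
import cv2,numpy as np
s=r.read_state();print(s)
for n in("scene","side","wrist"):
    p=r.camera_params(n);im,d=r.get_image(n)
    cv2.imwrite(f"pics/{n}0.png",im);np.savez(f"pics/{n}0.npz",im=im,d=d,K=p["intrinsics"],V=p["view"])
    print(n,p["intrinsics"],np.round(np.linalg.inv(p["view"]),3))
E
```

```text
pics
{'t': 0.0, 'joints': array([-2.38390321e-03,  3.53653125e-01,  1.63415055e+00, -3.00040566e-05,
        1.15517821e+00, -2.40545117e-03]), 'qvel': array([-1.26609036e-03,  1.50869694e-04, -1.84075516e-04, -5.74341096e-04,
        1.95793957e-03,  4.62980838e-06]), 'effort': array([-2.43486713e-03, -5.93846583e+01, -3.34216332e+01,  6.94100303e-02,
        2.34022352e-02, -1.15005114e-04]), 'eef_pos': array([6.24513238e-01, 1.65887312e-06, 2.24853549e-01]), 'eef_rot': array([ 1.20572392e-05,  9.99999759e-01,  1.68406596e-05, -6.94643019e-04]), 'contact_force': array([ 0.61272066,  0.50552222, -0.4394718 ]), 'ft_torque': array([ 0.00528564, -0.04302156, -0.04169501]), 'grip_width': 0.09207691625581736}
scene [[504.24078094   0.         288.84456738]
 [  0.         504.24078094 210.06384057]
 [  0.           0.           1.        ]] [[ 0.704  0.561 -0.435  1.118]
 [ 0.71  -0.548  0.443 -0.444]
 [ 0.01  -0.621 -0.784  0.965]
 [ 0.     0.     0.     1.   ]]
side [[409.84041445   0.         280.37444983]
 [  0.         409.84041445 205.10626841]
 [  0.           0.           1.        ]] [[-0.77  -0.426  0.475  0.103]
 [-0.638  0.502 -0.584  0.669]
 [ 0.011 -0.753 -0.658  0.719]
 [ 0.     0.     0.     1.   ]]
wrist [[329.14650221   0.         277.57738902]
 [  0.         329.14650221 211.00403452]
 [  0.           0.           1.        ]] [[ 1.     0.001 -0.001  0.624]
 [ 0.    -0.963 -0.269  0.076]
 [-0.002  0.269 -0.963  0.384]
 [ 0.     0.     0.     1.   ]]
```

View pics/scene0.png

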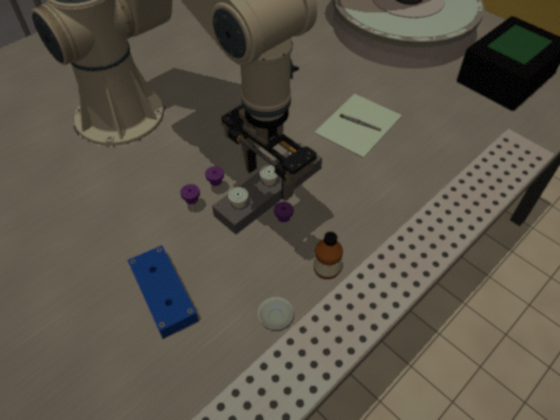

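View pics/side0.png

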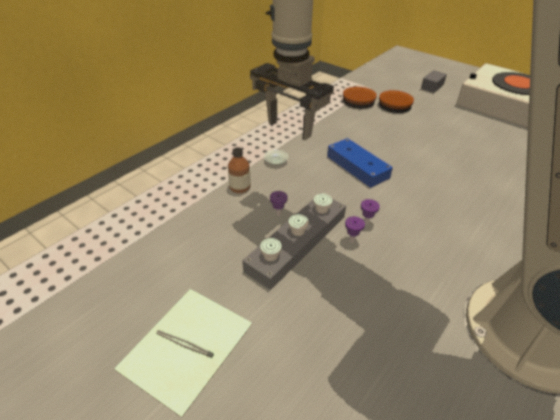

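The scene view shows the grey rack under the gripper, with two chucks at (238,197) and (269,175) and a third hidden. The blue stand has its holes at about (153,269) and (168,302). Three purple look-alikes, the bottle and the dish are nearby. The side view shows all three chucks, at (271,248), (298,224) and (322,202).

```bash
cat > h.py <<'E'
import cv2,numpy as np
def load(n):
    z=np.load(f"pics/{n}.npz");return z["im"],z["d"],z["K"],np.linalg.inv(z["V"])
def plane(px,K,C,z):
    px=np.atleast_2d(px).astype(float)
    d=np.c_[px,np.ones(len(px))]@np.linalg.inv(K).T@C[:3,:3].T
    return C[:3,3]+d*((z-C[2,3])/d[:,2])[:,None]
def cloud(d,K,C):
    v,u=np.indices(d.shape);p=np.stack([(u-K[0,2])/K[0,0]*d,(v-K[1,2])/K[1,1]*d,d],-1)
    return p@C[:3,:3].T+C[:3,3]
def comps(m,amin,amax):
    n,l,s,c=cv2.connectedComponentsWithStats(m.astype(np.uint8))
    return [(l==i,s[i,4],c[i]) for i in range(1,n) if amin<s[i,4]<amax]
E
python3 - <<'E'
from h import *
for n in("scene0","side0","wrist0"):
    im,d,K,C=load(n);P=cloud(d,K,C);hsv=cv2.cvtColor(im,cv2.COLOR_BGR2HSV)
    ok=(d>0)
    reg=ok&(P[...,0]>.25)&(P[...,0]<.95)&(abs(P[...,1])<.5)
    top=reg&(P[...,2]>.064)&(P[...,2]<.080)
    print(n,"tops")
    for m,a,c in comps(top,40,20000):
        h=np.median(hsv[m],0);(x,y),(w,hh),ang=cv2.minAreaRect(P[m][:,:2].astype(np.float32))
        e=cv2.fitEllipse(np.argwhere(m)[:,::-1].astype(np.float32)) if a>5 else 0
        print(a,c.round(1),h,"cloud",np.median(P[m],0).round(4),"rect",round(x,4),round(y,4),round(w,3),round(hh,3),"ray",plane(c,K,C,.072).round(4))
    blue=reg&(hsv[...,0]>100)&(hsv[...,0]<130)&(hsv[...,1]>150)&(P[...,2]>.034)&(P[...,2]<.047)
    for m,a,c in comps(blue,400,40000):
        print("blue",a,c,cv2.minAreaRect(plane(np.argwhere(m)[:,::-1],K,C,.04)[:,:2].astype(np.float32)),np.median(P[m],0))
    grey=reg&(hsv[...,1]<110)&(P[...,2]>.034)&(P[...,2]<.046)
    for m,a,c in comps(grey,400,40000):
        print("grey",a,c,cv2.minAreaRect(plane(np.argwhere(m)[:,::-1],K,C,.04)[:,:2].astype(np.float32)),np.median(P[m],0))
E
```

```text
scene0 tops
218 [267.4 173.6] [ 38.  34. 121.] cloud [0.5066 0.1019 0.0719] rect 0.5037 0.1042 0.039 0.049 ray [[0.507 0.102 0.072]]
269 [237.5 195.8] [ 39.  33. 125.] cloud [0.509  0.0049 0.0722] rect 0.508 0.0063 0.044 0.044 ray [[0.5093 0.0051 0.072 ]]
141 [326.8 259.2] [ 13. 190.  60.] cloud [0.7759 0.02   0.0733] rect 0.7673 0.0299 0.059 0.032 ray [[0.771  0.0247 0.072 ]]
blue 2793 [161.69674185 288.47726459] ((0.5614553093910217, -0.2549135684967041), (0.07658643275499344, 0.19247430562973022), 75.20541381835938) [ 0.56781761 -0.25664988  0.0403168 ]
grey 1449 [247.67287785 199.44858523] ((0.5083792805671692, 0.043769240379333496), (0.08631107211112976, 0.17975230515003204), 0.6797404289245605) [0.5176561  0.0394127  0.04014903]
side0 tops
120 [239.  170.5] [ 13.  138.  110.5] cloud [0.7358 0.0641 0.0736] rect 0.7427 0.0554 0.059 0.031 ray [[0.7417 0.0589 0.072 ]]
208 [322.5 200.4] [ 36.   39.  198.5] cloud [0.5033 0.0138 0.0705] rect 0.5048 0.0115 0.042 0.047 ray [[0.5021 0.0156 0.072 ]]
247 [298.1 222.2] [ 36.  40. 194.] cloud [0.5008 0.1137 0.0706] rect 0.5032 0.1108 0.045 0
[... 568 characters left out ...]
oud [0.506  0.1087 0.0725] rect 0.5047 0.1083 0.045 0.045 ray [[0.5056 0.1086 0.072 ]]
559 [400.9 148.5] [ 14. 200.  84.] cloud [0.7346 0.0512 0.0755] rect 0.7465 0.0449 0.059 0.035 ray [[0.7389 0.0491 0.072 ]]
1783 [157.5 189.7] [ 47.  18. 195.] cloud [0.5078 0.0097 0.0724] rect 0.5068 0.0086 0.045 0.045 ray [[0.5075 0.0097 0.072 ]]
blue 5481 [228.13245758 386.70133187] ((0.5589135885238647, -0.2603277266025543), (0.19901341199874878, 0.07383780926465988), 0.10568929463624954) [ 0.56214681 -0.25317727  0.03980076]
grey 14412 [161.88488759 105.92901749] ((0.5057328939437866, 0.07014285027980804), (0.0819416269659996, 0.2233937382698059), 1.0314569473266602) [0.51239869 0.08227982 0.04019466]
```

View pics/wrist0.png

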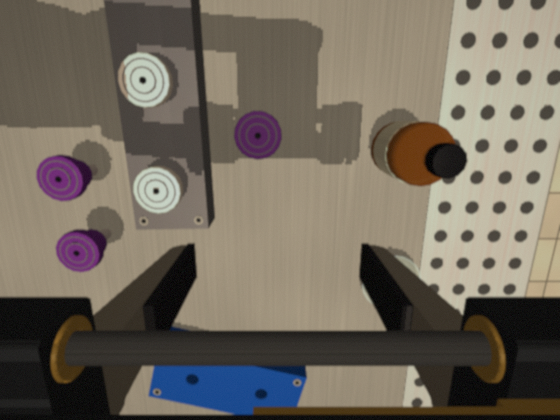

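The wrist view shows two chucks at (144,80) and (157,190), purple look-alikes on both sides, and part of the blue stand at the bottom. Next I move over the far end of the row for a better view.

Request:
jog_arm:
  deltas:
    - [-0.04,-0.05,0,0,0,0,0]
    - [-0.08,-0.1,0,0,0,0,0]
    - [-0.12,-0.15,0,0,0,0,0]
    - [-0.12,-0.15,0,0,0,0,0]
    - [-0.12,-0.15,0,0,0,0,0]

```text
t: 0.78
eef_pos: [0.5053, 0.1501, 0.2257]
eef_rot: [0.0, 1.0, 0.001, 0.0]
contact_force: [0.2, -0.4, 0.4]
grip_width: 0.0921
```

```bash
cat > look.py <<'E'
import sys
from station import r
from h import *
def look(n,tag):
    s=r.read_state();p=r.camera_params(n);im,d=r.get_image(n)
    cv2.imwrite(f"pics/{tag}.png",im);np.savez(f"pics/{tag}.npz",im=im,d=d,K=p["intrinsics"],V=p["view"])
    print("t",s["t"],"tcp",s["eef_pos"].round(4),"w",round(s["grip_width"],4),"F",s["contact_force"].round(2),"q",s["eef_rot"].round(4))
    im,d,K,C=load(tag);P=cloud(d,K,C);hsv=cv2.cvtColor(im,cv2.COLOR_BGR2HSV)
    return im,d,K,C,P,hsv
def tops(im,d,K,C,P,hsv,z0=.064,z1=.08,zt=.072):
    for m,a,c in comps((d>0)&(P[...,2]>z0)&(P[...,2]<z1),300,40000):
        q=plane(np.argwhere(m)[:,::-1],K,C,zt)[:,:2].astype(np.float32)
        (x,y),rad=cv2.minEnclosingCircle(q);(rx,ry),(w,h),_=cv2.minAreaRect(q)
        print(a,c.round(1),np.median(hsv[m],0),"ctr",q.mean(0).round(4),"circ",round(x,4),round(y,4),round(rad,4),"rect",round(rx,4),round(ry,4),round(w,4),round(h,4),"z",np.median(P[m][:,2]).round(4))
E
python3 - <<'E'
from look import *
o=look("wrist","w1");tops(*o)
im,d,K,C,P,hsv=o
pur=(hsv[...,0]>135)&(hsv[...,0]<165)&(hsv[...,1]>100)&(d>0)
for m,a,c in comps(pur,300,20000):print("purple",a,c.round(),P[m].mean(0).round(3),np.percentile(P[m][:,2],95).round(3))
E
```

```text
t 0.775 tcp [0.5053 0.1501 0.2257] w 0.0921 F [ 0.16 -0.43  0.41] q [1.e-04 1.e+00 6.e-04 3.e-04]
1903 [275.4 137.6] [ 16.  62. 161.] ctr [0.5025 0.209 ] circ 0.5025 0.2087 0.023 rect 0.5026 0.2087 0.0439 0.0445 z 0.0725
1554 [277.2 237.6] [ 60.  12. 193.] ctr [0.5044 0.1102] circ 0.5046 0.1099 0.0237 rect 0.5041 0.11 0.0446 0.0461 z 0.0723
632 [505.7 280.4] [ 14. 205.  71.] ctr [0.7441 0.063 ] circ 0.7535 0.053 0.0313 rect 0.7501 0.0635 0.0624 0.0272 z 0.0734
970 [278.5 318.3] [ 44.  21. 181.] ctr [0.5059 0.0172] circ 0.5062 0.0131 0.0237 rect 0.5059 0.0192 0.0449 0.0334 z 0.0721
purple 353 [357. 275.] [0.584 0.075 0.085] 0.223
purple 879 [194. 308.] [0.415 0.029 0.072] 0.235
purple 487 [199. 374.] [ 0.417 -0.05   0.079] 0.319
```

Request:
jog_arm:
  deltas:
    - [-0.003,-0.0586,0.0,0,0,0,0.39]
    - [-0.003,-0.0586,0.05,0,0,0,0.39]
    - [-0.003,-0.0586,0.1,0,0,0,0.39]
    - [-0.003,-0.0586,0.12,0,0,0,0.39]
    - [-0.003,-0.0586,0.12,0,0,0,0.39]
    - [-0.003,-0.0586,0.12,0,0,0,0.39]
  grip_force: 3

```text
t: 1.58
eef_pos: [0.5033, 0.2082, 0.1064]
eef_rot: [-0.0, 1.0, -0.001, 0.001]
contact_force: [0.7, -0.2, -0.1]
grip_width: 0.0557
```

```bash
python3 - <<'E'
from look import *
o=look("wrist","w2");tops(*o)
E
```

```text
t 1.575 tcp [0.5033 0.2082 0.1064] w 0.0557 F [ 0.66 -0.24 -0.1 ] q [-2.e-04  1.e+00 -6.e-04  6.e-04]
3976 [277.5 240.6] [ 17.  62. 181.] ctr [0.5026 0.2103] circ 0.5022 0.2099 0.0237 rect 0.5026 0.2102 0.0467 0.0447 z 0.0723
1781 [280.  381.3] [ 43.  25. 214.] ctr [0.5043 0.1035] circ 0.5043 0.1095 0.0228 rect 0.504 0.1014 0.0287 0.0448 z 0.0724
```

View pics/w2.png

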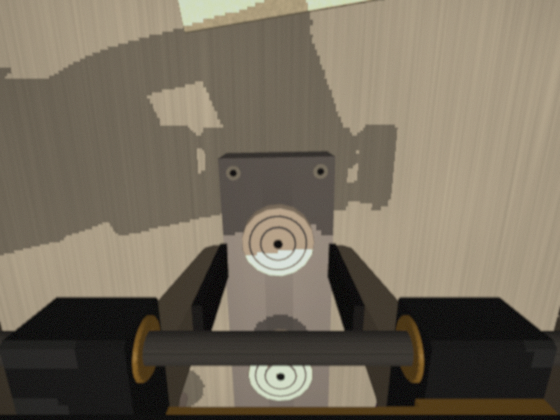

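The picture shows chuck c centred between the open fingers, its disc at (277,240). I go down around it with clearance.

Request:
jog_arm:
  deltas:
    - [0,-0.001,0.02,0,0,0,0.39]
    - [0,-0.001,0.04,0,0,0,0.39]
    - [0,-0.001,0.048,0,0,0,0.39]
    - [0,-0.001,0.048,0,0,0,0.39]
    - [0,-0.001,0.048,0,0,0,0.47]
    - [0,-0.001,0.048,0,0,0,0.47]
    - [0,-0.001,0.048,0,0,0,0.47]

```text
t: 2.5
eef_pos: [0.5023, 0.2097, 0.058]
eef_rot: [-0.0, 1.0, 0.0, 0.0]
contact_force: [0.9, 0.0, -0.1]
grip_width: 0.0487
```

Request:
jog_arm:
  deltas:
    - [0.0005,0,0,0,0,0,0.47]
    - [0.001,0,0,0,0,0,0.47]
    - [0.0015,0,0,0,0,0,0.47]
    - [0.0015,0,0,0,0,0,0.47]

```text
t: 3.0
eef_pos: [0.5035, 0.2096, 0.0576]
eef_rot: [0.0, 1.0, -0.0, -0.0]
contact_force: [0.0, -0.2, 0.4]
grip_width: 0.0488
```

Request:
jog_arm:
  deltas:
    - [0.0005,0,0,0,0,0,0.47]
    - [0.0005,0,0,0,0,0,0.47]

```text
t: 3.25
eef_pos: [0.504, 0.2096, 0.0576]
eef_rot: [0.0, 1.0, -0.0, -0.0]
contact_force: [-0.8, 0.0, -0.1]
grip_width: 0.0488
```

Request:
jog_arm:
  deltas:
    - [0.0005,0,0,0,0,0,0.47]
    - [0.0005,0,0,0,0,0,0.47]

```text
t: 3.5
eef_pos: [0.5046, 0.2096, 0.0576]
eef_rot: [-0.0, 1.0, -0.0, 0.0]
contact_force: [-0.1, -0.4, 1.0]
grip_width: 0.0486
```

Request:
jog_arm:
  deltas:
    - [0.0005,0,0,0,0,0,0.47]
    - [0.0005,0,0,0,0,0,0.47]

```text
t: 3.75
eef_pos: [0.5049, 0.2096, 0.0576]
eef_rot: [0.0, 1.0, -0.0, -0.0]
contact_force: [-0.9, 0.5, 0.2]
grip_width: 0.0493
```

Request:
jog_arm:
  deltas:
    - [0.0005,0,0,0,0,0,0.47]
    - [0.0005,0,0,0,0,0,0.47]

```text
t: 4.0
eef_pos: [0.5052, 0.2096, 0.0575]
eef_rot: [0.0, 1.0, -0.0, -0.0]
contact_force: [-2.5, 0.8, 0.9]
grip_width: 0.0486
```

Request:
jog_arm:
  deltas:
    - [0.0005,0,0,0,0,0,0.47]
    - [0.0005,0,0,0,0,0,0.47]

```text
t: 4.25
eef_pos: [0.5054, 0.2095, 0.0575]
eef_rot: [0.0, 1.0, -0.0, -0.001]
contact_force: [-5.5, 0.7, 4.6]
grip_width: 0.0485
```

```bash
python3 - <<'E'
from look import *
o=look("wrist","w3");tops(*o)
for i in range(4): print(look("wrist","tmp") and 0)
E
```

```text
t 4.25 tcp [0.5054 0.2095 0.0575] w 0.0485 F [-5.47  0.68  4.58] q [ 2.e-04  1.e+00 -0.e+00 -6.e-04]
7086 [269.8 277.2] [ 17.  63. 188.] ctr [0.501  0.2113] circ 0.4947 0.2103 0.0312 rect 0.498 0.2081 0.0564 0.0475 z 0.0723
597 [338.  270.2] [18. 66. 47.] ctr [0.5337 0.2152] circ 0.5335 0.2089 0.0146 rect 0.5363 0.2085 0.0279 0.0176 z 0.0727
307 [277.2 403. ] [ 17.  64. 119.] ctr [0.5046 0.136 ] circ 0.5044 0.1343 0.0138 rect 0.5044 0.137 0.0273 0.0061 z 0.0665
t 4.3 tcp [0.5054 0.2095 0.0575] w 0.0486 F [-5.07  0.15  3.78] q [ 2.e-04  1.e+00 -0.e+00 -6.e-04]
0
t 4.35 tcp [0.5054 0.2095 0.0575] w 0.0487 F [-4.97  0.47  4.6 ] q [ 2.e-04  1.e+00 -0.e+00 -6.e-04]
0
t 4.4 tcp [0.5054 0.2095 0.0575] w 0.0488 F [-4.98 -0.6   4.84] q [ 1.e-04  1.e+00 -0.e+00 -6.e-04]
0
t 4.45 tcp [0.5054 0.2095 0.0575] w 0.0489 F [-4.89  0.39  3.72] q [ 1.e-04  1.e+00 -0.e+00 -6.e-04]
0
```

Request:
jog_arm:
  deltas:
    - [-0.001,0,0,0,0,0,0.47]
    - [-0.002,0,0,0,0,0,0.47]
    - [-0.003,0,0,0,0,0,0.47]
    - [-0.0037,0,0,0,0,0,0.47]
    - [-0.0037,0,0,0,0,0,0.47]

```text
t: 5.12
eef_pos: [0.5024, 0.2096, 0.0576]
eef_rot: [-0.0, 1.0, 0.0, 0.0]
contact_force: [-0.0, -0.4, -0.2]
grip_width: 0.0488
```

Request:
jog_arm:
  deltas:
    - [-0.0005,0,0,0,0,0,0.47]
    - [-0.0005,0,0,0,0,0,0.47]

```text
t: 5.38
eef_pos: [0.502, 0.2097, 0.0577]
eef_rot: [-0.0, 1.0, 0.0, 0.0]
contact_force: [1.7, -0.3, 0.8]
grip_width: 0.0487
```

Request:
jog_arm:
  deltas:
    - [-0.0005,0,0,0,0,0,0.47]
    - [-0.0005,0,0,0,0,0,0.47]

```text
t: 5.62
eef_pos: [0.5015, 0.2097, 0.0577]
eef_rot: [-0.0, 1.0, 0.0, 0.0]
contact_force: [1.2, -0.8, 0.8]
grip_width: 0.0486
```

Request:
jog_arm:
  deltas:
    - [-0.0005,0,0,0,0,0,0.47]
    - [-0.0005,0,0,0,0,0,0.47]

```text
t: 5.88
eef_pos: [0.5013, 0.2097, 0.0578]
eef_rot: [-0.0, 1.0, 0.0, 0.0]
contact_force: [1.8, -1.0, 2.5]
grip_width: 0.0485
```

Request:
jog_arm:
  deltas:
    - [-0.0005,0,0,0,0,0,0.47]
    - [-0.0005,0,0,0,0,0,0.47]

```text
t: 6.12
eef_pos: [0.501, 0.2098, 0.0579]
eef_rot: [-0.0, 1.0, 0.0, 0.001]
contact_force: [5.4, -0.4, 2.5]
grip_width: 0.0488
```

Chuck c has about 1.3 mm of play, so it is snug. On to chuck b.

Request:
jog_arm:
  deltas:
    - [0.0025,0,0,0,0,0,0.39]
    - [0.0025,0,0,0,0,0,0.39]
    - [0.0025,0,-0.045,0,0,0,0.39]
    - [0.004,0.05,-0.045,0,0,0,0.39]
    - [0.004,0.0997,-0.045,0,0,0,0.39]
    - [0.004,0.0997,-0.045,0,0,0,0.39]
    - [0.004,0.0997,-0.045,0,0,0,0.39]

```text
t: 7.0
eef_pos: [0.504, 0.11, 0.1024]
eef_rot: [-0.0, 1.0, -0.0, -0.0]
contact_force: [0.7, 0.2, 0.2]
grip_width: 0.0562
```

```bash
python3 - <<'E'
from look import *
o=look("wrist","w4");tops(*o)
E
```

```text
t 7.0 tcp [0.504  0.11   0.1024] w 0.0562 F [0.7  0.24 0.25] q [-1.e-04  1.e+00 -5.e-04 -3.e-04]
5977 [275.5  73.3] [ 16.  61. 189.] ctr [0.5022 0.2091] circ 0.5022 0.2085 0.0229 rect 0.5024 0.2086 0.0448 0.0451 z 0.0725
4091 [279.2 245.5] [ 17.  60. 183.] ctr [0.5043 0.1105] circ 0.5046 0.11 0.0237 rect 0.5042 0.1099 0.0446 0.0468 z 0.0723
2204 [281.6 384.4] [ 42.  25. 215.] ctr [0.5061 0.0063] circ 0.506 0.0103 0.0237 rect 0.506 0.0043 0.0442 0.0335 z 0.0723
```

Request:
jog_arm:
  deltas:
    - [0.0005,0,0.02,0,0,0,0.39]
    - [0.0005,0,0.04,0,0,0,0.39]
    - [0.0005,0,0.0445,0,0,0,0.39]
    - [0.0005,0,0.0445,0,0,0,0.47]
    - [0.0005,0,0.0445,0,0,0,0.47]
    - [0.0005,0,0.0445,0,0,0,0.47]

```text
t: 7.8
eef_pos: [0.5052, 0.1101, 0.0587]
eef_rot: [-0.0, 1.0, 0.0, 0.001]
contact_force: [0.2, -0.9, -0.8]
grip_width: 0.049
```

Request:
jog_arm:
  deltas:
    - [0.0007,0,0,0,0,0,0.47]
    - [0.0015,0,0,0,0,0,0.47]
    - [0.0015,0,0,0,0,0,0.47]

```text
t: 8.18
eef_pos: [0.5064, 0.1099, 0.0581]
eef_rot: [-0.0, 1.0, -0.0, 0.0]
contact_force: [0.0, 0.3, 0.6]
grip_width: 0.0488
```

Request:
jog_arm:
  deltas:
    - [0.0005,0,0,0,0,0,0.47]
    - [0.0005,0,0,0,0,0,0.47]

```text
t: 8.43
eef_pos: [0.5065, 0.1098, 0.058]
eef_rot: [0.0, 1.0, 0.0, -0.0]
contact_force: [-1.5, -0.3, 0.4]
grip_width: 0.0487
```

Request:
jog_arm:
  deltas:
    - [0.0005,0,0,0,0,0,0.47]
    - [0.0005,0,0,0,0,0,0.47]

```text
t: 8.68
eef_pos: [0.5073, 0.1099, 0.0581]
eef_rot: [0.0, 1.0, -0.0, -0.0]
contact_force: [-0.7, -0.4, 0.2]
grip_width: 0.0489
```

Request:
jog_arm:
  deltas:
    - [0.0005,0,0,0,0,0,0.47]
    - [0.0005,0,0,0,0,0,0.47]

```text
t: 8.93
eef_pos: [0.5079, 0.1099, 0.0581]
eef_rot: [-0.0, 1.0, 0.0, 0.0]
contact_force: [-0.5, -0.7, -0.4]
grip_width: 0.0487
```

Request:
jog_arm:
  deltas:
    - [0.0005,0,0,0,0,0,0.47]
    - [0.0005,0,0,0,0,0,0.47]

```text
t: 9.18
eef_pos: [0.5084, 0.1099, 0.0581]
eef_rot: [-0.0, 1.0, -0.0, 0.0]
contact_force: [-1.0, 0.1, -0.1]
grip_width: 0.0488
```

Request:
jog_arm:
  deltas:
    - [0.0005,0,0,0,0,0,0.47]
    - [0.0005,0,0,0,0,0,0.47]

```text
t: 9.43
eef_pos: [0.5089, 0.1099, 0.0581]
eef_rot: [0.0, 1.0, -0.0, 0.0]
contact_force: [0.2, -0.6, -0.7]
grip_width: 0.0486
```

Request:
jog_arm:
  deltas:
    - [0.0005,0,0,0,0,0,0.47]
    - [0.0005,0,0,0,0,0,0.47]

```text
t: 9.68
eef_pos: [0.5092, 0.1099, 0.0581]
eef_rot: [0.0, 1.0, -0.0, -0.0]
contact_force: [-0.8, -0.5, 1.8]
grip_width: 0.049
```

Request:
jog_arm:
  deltas:
    - [-0.001,0,0,0,0,0,0.47]
    - [-0.002,0,0,0,0,0,0.47]
    - [-0.003,0,0,0,0,0,0.47]
    - [-0.0037,0,0,0,0,0,0.47]
    - [-0.0045,0,0,0,0,0,0.47]
    - [-0.005,0,0,0,0,0,0.47]
    - [-0.005,0,0,0,0,0,0.47]

```text
t: 10.55
eef_pos: [0.5043, 0.1099, 0.0581]
eef_rot: [-0.0, 1.0, -0.0, 0.0]
contact_force: [0.3, 0.4, 0.6]
grip_width: 0.0486
```

Request:
jog_arm:
  deltas:
    - [-0.0007,0,0,0,0,0,0.47]
    - [-0.0015,0,0,0,0,0,0.47]
    - [-0.0015,0,0,0,0,0,0.47]

```text
t: 10.92
eef_pos: [0.5028, 0.1099, 0.0581]
eef_rot: [-0.0, 1.0, 0.0, -0.0]
contact_force: [0.8, 0.3, 0.1]
grip_width: 0.0489
```

Request:
jog_arm:
  deltas:
    - [-0.0005,0,0,0,0,0,0.47]
    - [-0.001,0,0,0,0,0,0.47]
    - [-0.001,0,0,0,0,0,0.47]

```text
t: 11.3
eef_pos: [0.5018, 0.1099, 0.0581]
eef_rot: [-0.0, 1.0, -0.0, 0.0]
contact_force: [1.3, -0.1, 0.3]
grip_width: 0.049
```

Chuck b shifts at least 4.7 mm under about 1 N, so it is loose. Now chuck a.

Request:
jog_arm:
  deltas:
    - [0.0015,0,0,0,0,0,0.39]
    - [0.0015,0,0,0,0,0,0.39]
    - [0.0015,0,-0.045,0,0,0,0.39]
    - [0.004,0.05,-0.045,0,0,0,0.39]
    - [0.005,0.1,-0.045,0,0,0,0.39]
    - [0.005,0.1,-0.045,0,0,0,0.39]
    - [0.005,0.1,-0.045,0,0,0,0.39]

```text
t: 12.18
eef_pos: [0.5067, 0.01, 0.103]
eef_rot: [-0.0, 1.0, -0.001, -0.0]
contact_force: [0.5, 0.3, 0.0]
grip_width: 0.0563
```

```bash
python3 - <<'E'
from look import *
o=look("wrist","w5");tops(*o)
im,d,K,C,P,hsv=o
pur=(hsv[...,0]>135)&(hsv[...,0]<165)&(hsv[...,1]>100)&(d>0)
for m,a,c in comps(pur,300,20000):print("purple",a,c.round(),np.median(P[m],0).round(3),"x",np.percentile(P[m][:,0],[2,98]).round(3))
E
```

```text
t 12.175 tcp [0.5067 0.01   0.103 ] w 0.0563 F [0.51 0.3  0.01] q [-1.e-04  1.e+00 -5.e-04 -2.e-04]
5928 [270.9  73.4] [ 16.  61. 198.] ctr [0.5024 0.109 ] circ 0.5024 0.1085 0.0229 rect 0.5022 0.1087 0.045 0.0448 z 0.0725
4079 [277.7 245.1] [ 17.  59. 192.] ctr [0.506  0.0105] circ 0.5058 0.0101 0.0237 rect 0.5059 0.01 0.0463 0.0453 z 0.0723
purple 1442 [430. 157.] [0.593 0.065 0.062] x [0.582 0.625]
purple 1198 [440. 161.] [0.604 0.062 0.062] x [0.589 0.62 ]
purple 778 [441. 162.] [0.604 0.061 0.063] x [0.596 0.613]
purple 1355 [134. 219.] [0.418 0.027 0.062] x [0.387 0.43 ]
purple 1023 [123. 227.] [0.407 0.02  0.062] x [0.391 0.423]
purple 669 [122. 228.] [0.407 0.019 0.063] x [0.398 0.416]
```

View pics/w5.png

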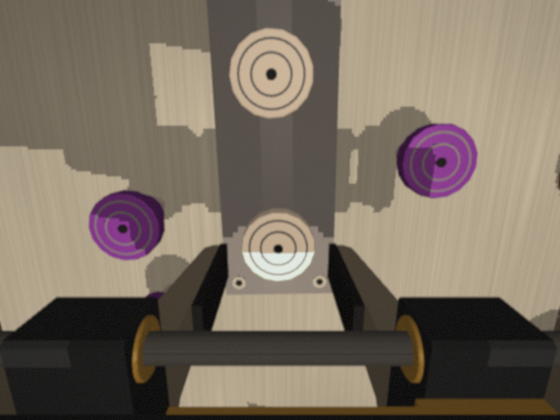

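The picture shows chuck a between the fingers at (278,245), and chuck b shifted at (271,73). The purple parts at (127,225) and (437,160) are clear of the fingers.

Request:
jog_arm:
  deltas:
    - [0,0,0.02,0,0,0,0.39]
    - [0,0,0.04,0,0,0,0.39]
    - [0,0,0.045,0,0,0,0.39]
    - [0,0,0.045,0,0,0,0.47]
    - [0,0,0.045,0,0,0,0.47]
    - [0,0,0.045,0,0,0,0.47]

```text
t: 12.98
eef_pos: [0.5073, 0.01, 0.0587]
eef_rot: [-0.0, 1.0, 0.0, 0.001]
contact_force: [0.5, 1.2, 0.5]
grip_width: 0.0484
```

Request:
jog_arm:
  deltas:
    - [0.0007,0,0,0,0,0,0.47]
    - [0.0015,0,0,0,0,0,0.47]
    - [0.0015,0,0,0,0,0,0.47]

```text
t: 13.35
eef_pos: [0.5082, 0.0099, 0.0581]
eef_rot: [-0.0, 1.0, -0.0, -0.0]
contact_force: [-1.2, -0.1, 0.7]
grip_width: 0.0486
```

Request:
jog_arm:
  deltas:
    - [0.0005,0,0,0,0,0,0.47]
    - [0.0005,0,0,0,0,0,0.47]

```text
t: 13.6
eef_pos: [0.5086, 0.0099, 0.058]
eef_rot: [0.0, 1.0, 0.0, -0.0]
contact_force: [-2.4, -0.5, 1.3]
grip_width: 0.0488
```

Request:
jog_arm:
  deltas:
    - [0.0005,0,0,0,0,0,0.47]
    - [0.0005,0,0,0,0,0,0.47]

```text
t: 13.85
eef_pos: [0.5094, 0.0099, 0.058]
eef_rot: [0.0, 1.0, 0.0, 0.0]
contact_force: [-1.2, 0.1, 0.6]
grip_width: 0.0484
```

Request:
jog_arm:
  deltas:
    - [0.0005,0,0,0,0,0,0.47]
    - [0.0005,0,0,0,0,0,0.47]

```text
t: 14.1
eef_pos: [0.5099, 0.0099, 0.0581]
eef_rot: [-0.0, 1.0, 0.0, 0.0]
contact_force: [-0.4, -0.2, -1.2]
grip_width: 0.0486
```

Request:
jog_arm:
  deltas:
    - [0.0005,0,0,0,0,0,0.47]
    - [0.0005,0,0,0,0,0,0.47]

```text
t: 14.35
eef_pos: [0.5104, 0.0099, 0.0581]
eef_rot: [-0.0, 1.0, -0.0, 0.0]
contact_force: [-0.4, -0.6, 0.1]
grip_width: 0.0486
```

Request:
jog_arm:
  deltas:
    - [0.0005,0,0,0,0,0,0.47]
    - [0.0005,0,0,0,0,0,0.47]

```text
t: 14.6
eef_pos: [0.5108, 0.0099, 0.0581]
eef_rot: [-0.0, 1.0, -0.0, 0.0]
contact_force: [-0.5, -0.2, -0.2]
grip_width: 0.0488
```

Request:
jog_arm:
  deltas:
    - [-0.001,0,0,0,0,0,0.47]
    - [-0.002,0,0,0,0,0,0.47]
    - [-0.003,0,0,0,0,0,0.47]
    - [-0.0037,0,0,0,0,0,0.47]
    - [-0.0045,0,0,0,0,0,0.47]
    - [-0.005,0,0,0,0,0,0.47]
    - [-0.005,0,0,0,0,0,0.47]

```text
t: 15.48
eef_pos: [0.5059, 0.0099, 0.0581]
eef_rot: [-0.0, 1.0, 0.0, 0.0]
contact_force: [0.9, 0.6, 0.5]
grip_width: 0.0492
```

Request:
jog_arm:
  deltas:
    - [-0.0007,0,0,0,0,0,0.47]
    - [-0.0015,0,0,0,0,0,0.47]
    - [-0.0015,0,0,0,0,0,0.47]

```text
t: 15.85
eef_pos: [0.5043, 0.0099, 0.0581]
eef_rot: [-0.0, 1.0, -0.0, 0.0]
contact_force: [0.6, 0.3, 0.2]
grip_width: 0.0483
```

```bash
python3 - <<'E'
from look import *
o=look("wrist","w6")
E
```

```text
t 15.85 tcp [0.5043 0.0099 0.0581] w 0.0483 F [0.65 0.32 0.2 ] q [-0.  1. -0.  0.]
```

Chuck a shifts more than 3.8 mm under less than 1 N, so it is loose too. I grip it, centred, and lift it out.

Request:
jog_arm:
  deltas:
    - [0.0013,0,0,0,0,0,0.47]
    - [0.0013,0,0,0,0,0,0.6]
    - [0.0013,0,0,0,0,0,0.6]
    - [0.0013,0,0,0,0,0,0.6]
    - [0.0013,0,0,0,0,0,0.6]
  grip_force: 20

```text
t: 16.52
eef_pos: [0.5054, 0.0099, 0.058]
eef_rot: [0.0, 1.0, -0.0, -0.0]
contact_force: [0.5, -0.5, -1.4]
grip_width: 0.0452
```

Request:
jog_arm:
  deltas:
    - [0,0,-0.005,0,0,0,0.6]
    - [0,0,-0.015,0,0,0,0.6]
    - [0,0,-0.03,0,0,0,0.6]
    - [0,0,-0.045,0,0,0,0.6]
    - [0,0,-0.07,0,0,0,0.6]

```text
t: 17.15
eef_pos: [0.5052, 0.0099, 0.1292]
eef_rot: [0.0, 1.0, -0.0, -0.0]
contact_force: [-0.1, -0.4, -2.7]
grip_width: 0.0455
```

Request:
jog_arm:
  deltas:
    - [0.005,0.03,-0.03,0,0,0,0.6]
    - [0.01,0.07,-0.06,0,0,0,0.6]
    - [0.015,0.11,-0.09,0,0,0,0.6]
    - [0.025,0.155,-0.097,0,0,0,0.6]
    - [0.035,0.2,-0.097,0,0,0,0.6]
    - [0.04,0.245,-0.097,0,0,0,0.6]
    - [0.048,0.29,-0.097,0,0,0,0.6]
    - [0.055,0.33,-0.097,0,0,0,0.6]
    - [0.055,0.33,-0.097,0,0,0,0.6]
    - [0.055,0.33,-0.097,0,0,0,0.6]
    - [0.055,0.33,-0.097,0,0,0,0.6]

```text
t: 18.52
eef_pos: [0.5605, -0.3189, 0.2255]
eef_rot: [-0.0, 1.0, 0.0, -0.0]
contact_force: [-0.1, -0.5, -2.3]
grip_width: 0.0451
```

```bash
cat >> look.py <<'E'
def stand(im,d,K,C,P,hsv):
    b=((hsv[...,0]>100)&(hsv[...,0]<130)&(hsv[...,1]>120)&(d>0)&(P[...,2]>.03)&(P[...,2]<.05)).astype(np.uint8)
    m=max(comps(b,400,60000),key=lambda t:t[1])[0]
    print("rect",cv2.minAreaRect(plane(np.argwhere(m)[:,::-1],K,C,.04)[:,:2].astype(np.float32)),"z",np.median(P[m][:,2]))
    cs,hi=cv2.findContours(m.astype(np.uint8),cv2.RETR_CCOMP,cv2.CHAIN_APPROX_NONE)
    for c,h in zip(cs,hi[0]):
        if h[3]>=0 and cv2.contourArea(c)>20:
            e=cv2.minEnclosingCircle(plane(c[:,0],K,C,.04)[:,:2].astype(np.float32))
            print("hole",c[:,0].mean(0).round(1),cv2.contourArea(c),plane(c[:,0].mean(0),K,C,.04).round(4),np.round(e[0],4),round(e[1],4))
E
python3 - <<'E'
from look import *
o=look("wrist","w7");stand(*o)
E
```

```text
t 18.525 tcp [ 0.5605 -0.3189  0.2255] w 0.0451 F [-0.05 -0.54 -2.32] q [-1.e-04  1.e+00  4.e-04 -0.e+00]
rect ((0.5579035878181458, -0.2536325454711914), (0.07883857935667038, 0.18862825632095337), 75.28248596191406) z 0.040132116911610394
hole [346.8 179.2] 113.5 [[ 0.6329 -0.3046  0.04  ]] [ 0.6332 -0.3044] 0.007
hole [317.3 141.1] 191.5 [[ 0.6004 -0.2651  0.04  ]] [ 0.6011 -0.2648] 0.0089
hole [188.3 137.2] 110.5 [[ 0.4683 -0.2613  0.04  ]] [ 0.4674 -0.2622] 0.006
hole [365.1 122.2] 122.5 [[ 0.6481 -0.2463  0.04  ]] [ 0.648  -0.2464] 0.0067
hole [234.2 118.2] 202.5 [[ 0.5159 -0.2426  0.04  ]] [ 0.5159 -0.2427] 0.0086
hole [199.5  76.1] 138.0 [[ 0.4834 -0.2031  0.04  ]] [ 0.4834 -0.203 ] 0.0068
```

View pics/w7.png

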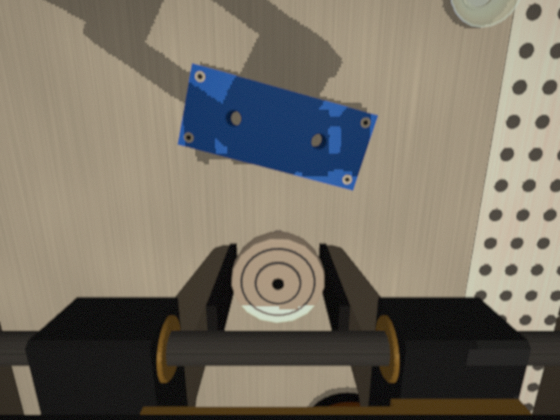

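The picture shows the stand with its holes at (234,118) and (317,141), well clear of the held chuck at (278,278). Next I measure the chuck's offset in the grip.

```bash
python3 - <<'E'
from look import *
im,d,K,C=load("w7");P=cloud(d,K,C)
zt=.2255-.0181+.032
m=(abs(P[...,2]-zt)<.008)&(d>0)
m&=(np.indices(d.shape)[1]>225)&(np.indices(d.shape)[1]<335)&(np.indices(d.shape)[0]<330)
for mm,a,c in comps(m,500,20000):
    print(a,c,np.median(P[mm][:,2]),P[mm][:,1].min(),P[mm][:,1].max())
    q=plane(np.argwhere(mm)[:,::-1],K,C,np.median(P[mm][:,2]))[:,:2].astype(np.float32)
    print(cv2.minEnclosingCircle(q))
    q=q[(abs(q[:,0]-.5605)<.008)];print(q.min(0),q.max(0))
# centre dot: dark pixel near (278,283)
g=cv2.cvtColor(im,cv2.COLOR_BGR2GRAY);s=g[270:296,266:292]<50
for mm,a,c in comps(s,5,200):print("dot",a,c+[266,270],plane(c+[266,270],K,C,zt))
E
```

```text
6959 [277.96493749 277.70800402] 0.2397127746779383 -0.3427280480980982 -0.29699658259622713
((0.5607202053070068, -0.3189454674720764), 0.028640031814575195)
[ 0.55250406 -0.34196392] [ 0.56849974 -0.29443404]
dot 74 [277.5        283.83783784] [[ 0.5597581  -0.32081253  0.2394    ]]
```

Request:
jog_arm:
  deltas:
    - [-0.02,-0.01,0.04,0,0,0,0.6]
    - [-0.04,-0.02,0.08,0,0,0,0.6]
    - [-0.0455,-0.024,0.11,0,0,0,0.6]
    - [-0.0455,-0.024,0.11,0,0,0,0.6]
    - [-0.0455,-0.024,0.11,0,0,0,0.6]

```text
t: 19.2
eef_pos: [0.5163, -0.2964, 0.1165]
eef_rot: [0.0, 1.0, 0.0, 0.001]
contact_force: [0.5, -0.5, -1.7]
grip_width: 0.0453
```

```bash
python3 - <<'E'
from look import *
o=look("wrist","w8");stand(*o)
o=look("scene","s8");stand(*o)
o=look("side","d8");stand(*o)
a=[cv2.imread(f"pics/{n}.png") for n in("w8","s8","d8")]
cv2.imwrite("pics/m8.png",np.hstack([cv2.resize(a[0],(400,300)),cv2.resize(a[1][200:360,80:293],(400,300))]))
E
```

```text
t 19.2 tcp [ 0.5163 -0.2964  0.1165] w 0.0453 F [ 0.48 -0.51 -1.75] q [5.e-04 1.e+00 3.e-04 9.e-04]
rect ((0.5581046342849731, -0.2537691593170166), (0.07913553714752197, 0.18919572234153748), 75.40958404541016) z 0.040042519035395185
hole [432.  233.9] 184.0 [[ 0.633  -0.3046  0.04  ]] [ 0.633  -0.3048] 0.0065
hole [393.2 182. ] 258.5 [[ 0.5997 -0.2648  0.04  ]] [ 0.5991 -0.2644] 0.0078
hole [212.1 177.2] 205.5 [[ 0.4685 -0.2613  0.04  ]] [ 0.4684 -0.2616] 0.0063
hole [464.1 156.7] 215.5 [[ 0.6483 -0.2465  0.04  ]] [ 0.648  -0.2467] 0.0065
hole [276.2 149.7] 394.5 [[ 0.5148 -0.2417  0.04  ]] [ 0.5149 -0.2417] 0.0083
hole [230.  92.] 249.0 [[ 0.4836 -0.2033  0.04  ]] [ 0.4836 -0.2033] 0.0062
t 19.25 tcp [ 0.5166 -0.2966  0.1168] w 0.0455 F [ 0.21 -0.02 -1.16] q [7.0e-04 1.0e+00 2.0e-04 1.2e-03]
rect ((0.5624194741249084, -0.255672812461853), (0.07773543149232864, 0.19447040557861328), 75.47090911865234) z 0.04030728273966988
hole [161.5 324.3] 37.0 [[ 0.6327 -0.305   0.04  ]] [ 0.633  -0.3053] 0.0082
hole [189.7 310.4] 32.5 [[ 0.6475 -0.2465  0.04  ]] [ 0.6475 -0.247 ] 0.0081
hole [168.2 303.3] 29.5 [[ 0.6044 -0.2679  0.04  ]] [ 0.6035 -0.2678] 0.0082
hole [152.3 270.7] 25.5 [[ 0.5178 -0.2458  0.04  ]] [ 0.5177 -0.2452] 0.0078
t 19.3 tcp [ 0.5166 -0.2967  0.1168] w 0.0454 F [-0.3   1.21 -2.3 ] q [7.0e-04 1.0e+00 2.0e-04 1.3e-03]
rect ((0.5522304177284241, -0.2427167445421219), (0.08167234063148499, 0.193765327334404), 73.78600311279297) z 0.03805215423785624
hole [372.5 173.4] 28.0 [[ 0.4827 -0.201   0.04  ]] [ 0.4857 -0.2012] 0.0145
```

View pics/m8.png

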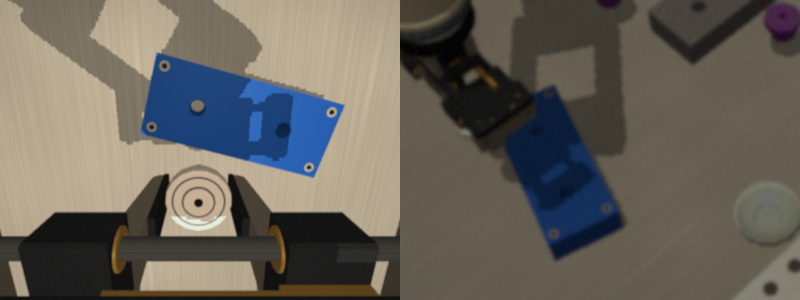

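Request:
jog_arm:
  deltas:
    - [-0.001,-0.03,0,0,0,0,0.6]
    - [-0.001,-0.0549,0,0,0,0,0.6]
    - [-0.001,-0.0549,0.016,0,0,0,0.6]
    - [-0.001,-0.0549,0.016,0,0,0,0.6]
    - [-0.001,-0.0549,0.016,0,0,0,0.6]

```text
t: 19.98
eef_pos: [0.5143, -0.242, 0.0991]
eef_rot: [0.0, 1.0, -0.0, 0.0]
contact_force: [-0.5, -0.4, -1.3]
grip_width: 0.0457
```

Request:
jog_arm:
  deltas:
    - [0,0,0,0,0,0,0.6]
    - [0,0,0,0,0,0,0.6]

```text
t: 20.23
eef_pos: [0.5142, -0.2416, 0.0993]
eef_rot: [0.0, 1.0, -0.0, 0.0]
contact_force: [0.1, 0.7, -1.1]
grip_width: 0.0451
```

Request:
jog_arm:
  deltas:
    - [0.0012,0,0,0,0,0,0.6]
    - [0.0012,0,0.005,0,0,0,0.6]
    - [0.0012,0,0.0095,0,0,0,0.6]
    - [0.0012,0,0.0095,0,0,0,0.6]

```text
t: 20.72
eef_pos: [0.5149, -0.241, 0.089]
eef_rot: [-0.0, 1.0, 0.0, -0.001]
contact_force: [-0.5, 0.0, -1.7]
grip_width: 0.0453
```

Request:
jog_arm:
  deltas:
    - [0,0,0.001,0,0,0,0.6]
    - [0,0,0.002,0,0,0,0.6]
    - [0,0,0.003,0,0,0,0.6]

```text
t: 21.1
eef_pos: [0.5154, -0.2412, 0.0866]
eef_rot: [0.0, 1.0, 0.0, 0.0]
contact_force: [0.4, -0.3, -1.7]
grip_width: 0.0452
```

Request:
jog_arm:
  deltas:
    - [0,0,0.0015,0,0,0,0.6]
    - [0,0,0.003,0,0,0,0.6]
    - [0,0,0.003,0,0,0,0.6]

```text
t: 21.48
eef_pos: [0.5152, -0.2412, 0.0834]
eef_rot: [-0.0, 1.0, -0.0, -0.0]
contact_force: [0.7, -0.2, -1.6]
grip_width: 0.0453
```

Request:
jog_arm:
  deltas:
    - [0,0,0.0015,0,0,0,0.6]
    - [0,0,0.003,0,0,0,0.6]
    - [0,0,0.003,0,0,0,0.6]

```text
t: 21.85
eef_pos: [0.5152, -0.2411, 0.0804]
eef_rot: [-0.0, 1.0, -0.0, -0.0]
contact_force: [0.8, -0.2, -2.4]
grip_width: 0.0451
```

The stem is in the hole and the forces are low. I keep lowering.

Request:
jog_arm:
  deltas:
    - [0,0,0.003,0,0,0,0.6]
    - [0,0,0.006,0,0,0,0.6]
    - [0,0,0.009,0,0,0,0.6]
    - [0,0,0.012,0,0,0,0.6]
    - [0,0,0.012,0,0,0,0.6]

```text
t: 22.48
eef_pos: [0.5151, -0.2411, 0.0683]
eef_rot: [-0.0, 1.0, 0.0, -0.0]
contact_force: [0.5, 1.4, -2.0]
grip_width: 0.0453
```

Request:
jog_arm:
  deltas:
    - [0,0,0.003,0,0,0,0.6]
    - [0,0,0.006,0,0,0,0.6]
    - [0,0,0.0085,0,0,0,0.6]
    - [0,0,0.0085,0,0,0,0.6]

```text
t: 22.98
eef_pos: [0.5151, -0.2411, 0.0598]
eef_rot: [-0.0, 1.0, -0.0, -0.0]
contact_force: [0.0, -0.4, -1.3]
grip_width: 0.0453
```

Request:
jog_arm:
  deltas:
    - [0,0,0.0007,0,0,0,0.6]
    - [0,0,0.0013,0,0,0,0.6]
    - [0,0,0.0013,0,0,0,0.6]

```text
t: 23.35
eef_pos: [0.5153, -0.2412, 0.0588]
eef_rot: [-0.0, 1.0, -0.0, -0.0]
contact_force: [0.8, -0.4, -2.6]
grip_width: 0.0452
```

Request:
jog_arm:
  deltas:
    - [0,0,0,0,0,0,0.5]
    - [0,0,0,0,0,0,0.39]
    - [0,0,0,0,0,0,0.39]
    - [0,0,0,0,0,0,0.39]
    - [0,0,-0.03,0,0,0,0.39]
    - [0,0,-0.07,0,0,0,0.39]
  grip_force: 10

```text
t: 24.1
eef_pos: [0.5146, -0.2408, 0.1287]
eef_rot: [-0.001, 1.0, -0.0, -0.001]
contact_force: [0.1, 0.1, 0.2]
grip_width: 0.0559
```

Request:
jog_arm:
  deltas:
    - [0,-0.04,0,0,0,0,0.39]
    - [0,-0.09,0,0,0,0,0.39]
    - [0,-0.14,0,0,0,0,0.39]
    - [-0.005,-0.19,0,0,0,0,0.39]
    - [-0.01,-0.24,0,0,0,0,0.39]
    - [-0.012,-0.29,0,0,0,0,0.39]
    - [-0.012,-0.34,0,0,0,0,0.39]
    - [-0.012,-0.3512,0,0,0,0,0.39]
    - [-0.012,-0.3512,0.02,0,0,0,0.39]
    - [-0.012,-0.3512,0.02,0,0,0,0.39]

```text
t: 25.35
eef_pos: [0.5023, 0.1093, 0.1078]
eef_rot: [0.0, 1.0, 0.0, -0.001]
contact_force: [0.0, 0.2, 0.2]
grip_width: 0.0563
```

```bash
python3 - <<'E'
from look import *
o=look("wrist","w9");tops(*o)
o=look("scene","s9");tops(*o)
cv2.imwrite("pics/s9c.png",cv2.resize(o[0][140:350,80:360],(800,600)))
E
```

```text
t 25.35 tcp [0.5023 0.1093 0.1078] w 0.0563 F [0.01 0.15 0.22] q [ 4.0e-04  1.0e+00  1.0e-04 -1.3e-03]
5677 [279.1  73.2] [ 16.  61. 189.] ctr [0.5023 0.209 ] circ 0.5022 0.2085 0.0228 rect 0.5023 0.2085 0.0449 0.0451 z 0.0725
3914 [279.  241.3] [ 17.  60. 183.] ctr [0.5024 0.1104] circ 0.5025 0.1101 0.0238 rect 0.5022 0.1098 0.0451 0.0469 z 0.0723
t 25.4 tcp [0.5028 0.1093 0.1085] w 0.0565 F [ 0.13  0.44 -0.4 ] q [ 2.e-04  1.e+00 -2.e-04 -7.e-04]
497 [399.7  41.4] [14. 54. 61.] ctr [0.3886 0.7722] circ 0.3233 0.8742 0.2261 rect 0.3662 0.801 0.4519 0.1695 z 0.0705
434 [502.4  77.1] [ 60. 102.   5.] ctr [0.7044 0.8433] circ 0.6829 0.9262 0.1507 rect 0.7334 0.879 0.3006 0.1601 z 0.072
355 [114.7 110.7] [20. 72. 68.] ctr [ 0.0581 -0.0334] circ 0.0489 -0.0292 0.0892 rect 0.0631 -0.0374 0.1777 0.0802 z 0.072
357 [149.6 262.4] [ 40.  32. 121.] ctr [ 0.5179 -0.2447] circ 0.5179 -0.246 0.0257 rect 0.5185 -0.2455 0.0432 0.0506 z 0.0724
```

View pics/s9c.png

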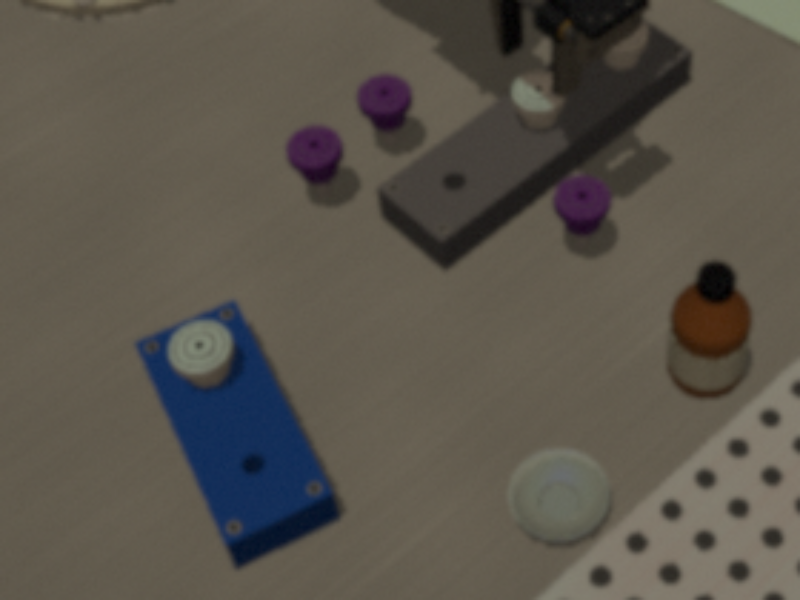

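The scene crop shows chuck a seated upright in the stand at (201,347) in the crop, with its top at z = 0.072. The bottle, dish and purple parts are unmoved. Now chuck b.

Request:
jog_arm:
  deltas:
    - [0.0004,-0.0006,0,0,0,0,0.39]
    - [0.0004,-0.0006,0.02,0,0,0,0.39]
    - [0.0004,-0.0006,0.04,0,0,0,0.39]
    - [0.0004,-0.0006,0.05,0,0,0,0.39]
    - [0.0004,-0.0006,0.05,0,0,0,0.39]
    - [0.0004,-0.0006,0.05,0,0,0,0.47]
    - [0.0004,-0.0006,0.05,0,0,0,0.47]

```text
t: 26.32
eef_pos: [0.5042, 0.1107, 0.0594]
eef_rot: [-0.0, 1.0, 0.0, 0.001]
contact_force: [0.0, 0.6, 0.3]
grip_width: 0.0486
```

Request:
jog_arm:
  deltas:
    - [0,0,0,0,0,0,0.6]
    - [0,0,0,0,0,0,0.6]
    - [0,0,0,0,0,0,0.6]
  grip_force: 20

```text
t: 26.7
eef_pos: [0.504, 0.1107, 0.0593]
eef_rot: [-0.0, 1.0, 0.0, 0.0]
contact_force: [-0.5, -0.9, 6.4]
grip_width: 0.0456
```

Request:
jog_arm:
  deltas:
    - [0,0,-0.005,0,0,0,0.6]
    - [0,0,-0.015,0,0,0,0.6]
    - [0,0,-0.03,0,0,0,0.6]
    - [0,0,-0.05,0,0,0,0.6]
    - [0,0,-0.08,0,0,0,0.6]
    - [0,0,-0.08,0,0,0,0.6]

```text
t: 27.45
eef_pos: [0.5054, 0.111, 0.1414]
eef_rot: [-0.001, 1.0, -0.0, 0.002]
contact_force: [-0.2, 0.6, -1.7]
grip_width: 0.0453
```

Request:
jog_arm:
  deltas:
    - [0.015,0.04,0,0,0,0,0.6]
    - [0.03,0.09,0,0,0,0,0.6]
    - [0.05,0.14,0,0,0,0,0.6]
    - [0.07,0.19,0,0,0,0,0.6]
    - [0.09,0.24,0,0,0,0,0.6]
    - [0.0984,0.29,0,0,0,0,0.6]
    - [0.0984,0.34,0,0,0,0,0.6]
    - [0.0984,0.374,0,0,0,0,0.6]
    - [0.0984,0.374,0.03,0,0,0,0.6]
    - [0.0984,0.374,0.04,0,0,0,0.6]
    - [0.0984,0.374,0.04,0,0,0,0.6]
    - [0.0984,0.374,0.04,0,0,0,0.6]

```text
t: 28.95
eef_pos: [0.6026, -0.263, 0.0995]
eef_rot: [0.0, 1.0, 0.0, 0.0]
contact_force: [-0.2, -0.2, -1.7]
grip_width: 0.0452
```

Request:
jog_arm:
  deltas:
    - [0,0,0.004,0,0,0,0.6]
    - [0,0,0.008,0,0,0,0.6]
    - [0,0,0.008,0,0,0,0.6]

```text
t: 29.32
eef_pos: [0.6019, -0.2632, 0.0905]
eef_rot: [-0.0, 1.0, 0.0, -0.0]
contact_force: [-0.2, -1.0, -1.2]
grip_width: 0.0457
```

Request:
jog_arm:
  deltas:
    - [0,0,0.001,0,0,0,0.6]
    - [0,0,0.002,0,0,0,0.6]
    - [0,0,0.003,0,0,0,0.6]
    - [0,0,0.003,0,0,0,0.6]

```text
t: 29.82
eef_pos: [0.602, -0.2634, 0.0877]
eef_rot: [-0.0, 1.0, -0.0, -0.0]
contact_force: [-0.3, -0.3, -1.9]
grip_width: 0.0457
```

Request:
jog_arm:
  deltas:
    - [0,0,0.001,0,0,0,0.6]
    - [0,0,0.002,0,0,0,0.6]
    - [0,0,0.003,0,0,0,0.6]
    - [0,0,0.003,0,0,0,0.6]

```text
t: 30.32
eef_pos: [0.602, -0.2634, 0.0846]
eef_rot: [-0.0, 1.0, -0.0, -0.0]
contact_force: [0.3, 0.0, -2.6]
grip_width: 0.0454
```

Stem bottom is about 5 mm below the deck with no contact force, so it is in the hole.

Request:
jog_arm:
  deltas:
    - [0,0,0.002,0,0,0,0.6]
    - [0,0,0.004,0,0,0,0.6]
    - [0,0,0.004,0,0,0,0.6]

```text
t: 30.7
eef_pos: [0.6019, -0.2633, 0.0805]
eef_rot: [-0.0, 1.0, -0.0, -0.0]
contact_force: [0.0, -0.3, -2.1]
grip_width: 0.0456
```

Request:
jog_arm:
  deltas:
    - [0,0,0.003,0,0,0,0.6]
    - [0,0,0.006,0,0,0,0.6]
    - [0,0,0.009,0,0,0,0.6]
    - [0,0,0.012,0,0,0,0.6]
    - [0,0,0.012,0,0,0,0.6]

```text
t: 31.32
eef_pos: [0.6019, -0.2633, 0.0684]
eef_rot: [-0.0, 1.0, -0.0, -0.0]
contact_force: [0.8, -0.1, -1.2]
grip_width: 0.0452
```

Request:
jog_arm:
  deltas:
    - [0,0,0.003,0,0,0,0.6]
    - [0,0,0.006,0,0,0,0.6]
    - [0,0,0.007,0,0,0,0.6]
    - [0,0,0.007,0,0,0,0.6]

```text
t: 31.82
eef_pos: [0.6021, -0.2634, 0.0617]
eef_rot: [-0.0, 1.0, -0.0, -0.0]
contact_force: [0.1, 1.1, -2.4]
grip_width: 0.0452
```

Request:
jog_arm:
  deltas:
    - [0,0,0.001,0,0,0,0.6]
    - [0,0,0.0018,0,0,0,0.6]
    - [0,0,0.0018,0,0,0,0.6]

```text
t: 32.2
eef_pos: [0.6021, -0.2634, 0.0599]
eef_rot: [-0.0, 1.0, -0.0, -0.0]
contact_force: [0.4, -0.7, -1.1]
grip_width: 0.0449
```

Request:
jog_arm:
  deltas:
    - [0,0,0,0,0,0,0.5]
    - [0,0,0,0,0,0,0.39]
    - [0,0,0,0,0,0,0.39]
    - [0,0,0,0,0,0,0.39]
    - [0,0,-0.03,0,0,0,0.39]
    - [0,0,-0.08,0,0,0,0.39]
    - [0,0.04,-0.13,0,0,0,0.39]
    - [-0.04,0.07,-0.15,0,0,0,0.39]
    - [-0.04,0.07,-0.15,0,0,0,0.39]
    - [-0.04,0.07,-0.15,0,0,0,0.39]
  grip_force: 10

```text
t: 33.45
eef_pos: [0.5621, -0.3331, 0.2096]
eef_rot: [-0.0, 1.0, -0.0, -0.0]
contact_force: [-0.0, -0.0, -0.8]
grip_width: 0.0562
```

```bash
python3 - <<'E'
from look import *
o=look("wrist","w10");tops(*o)
a=o[0]
for n in("s10","d10"):
    o=look({"s":"scene","d":"side"}[n[0]],n);print(n)
    im,d,K,C,P,hsv=o
    for m,ar,c in comps((d>0)&(P[...,2]>.064)&(P[...,2]<.08)&(hsv[...,1]<80)&(hsv[...,2]>90)&(P[...,0]>.4)&(P[...,0]<.7)&(abs(P[...,1])<.4),60,1000):
        print(ar,c.round(),np.median(P[m],0).round(4),"zspread",np.percentile(P[m][:,2],[5,95]).round(4))
s=cv2.imread("pics/s10.png")[140:350,80:360]
cv2.imwrite("pics/m10.png",np.hstack([cv2.resize(a,(400,300)),cv2.resize(s,(400,300))]))
E
```

```text
t 33.45 tcp [ 0.5621 -0.3331  0.2096] w 0.0562 F [-0.01 -0.03 -0.81] q [-3.e-04  1.e+00 -4.e-04 -0.e+00]
2337 [223.2 100.5] [ 17.  57. 168.] ctr [ 0.5148 -0.2423] circ 0.5148 -0.2428 0.0232 rect 0.5147 -0.2429 0.0449 0.0451 z 0.0725
2175 [322.8 128. ] [ 16.  61. 167.] ctr [ 0.6009 -0.2651] circ 0.6008 -0.2653 0.0229 rect 0.6008 -0.2654 0.0441 0.0449 z 0.0724
t 33.5 tcp [ 0.5622 -0.3326  0.2091] w 0.0559 F [-0.53  1.05 -0.61] q [-4.e-04  1.e+00  1.e-04 -4.e-04]
s10
197 [297. 151.] [0.5048 0.2046 0.0722] zspread [0.0694 0.0754]
202 [150. 260.] [ 0.5144 -0.2413  0.0728] zspread [0.0704 0.0759]
210 [167. 296.] [ 0.6077 -0.2647  0.0726] zspread [0.0698 0.0749]
t 33.55 tcp [ 0.5623 -0.3324  0.2089] w 0.0559 F [1.   1.09 0.38] q [-5.e-04  1.e+00  4.e-04 -5.e-04]
d10
123 [350. 141.] [ 0.5975 -0.2584  0.0701] zspread [0.0655 0.0725]
142 [372. 155.] [ 0.5113 -0.2354  0.0701] zspread [0.0662 0.0728]
291 [271. 247.] [0.4987 0.2127 0.0706] zspread [0.0667 0.073 ]
```

View pics/m10.png

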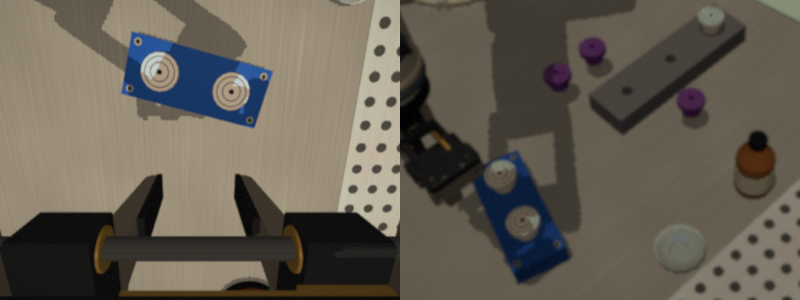

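Both chucks sit flat in the stand, with disc tops at z of about 0.072 like the one still in the rack. Chuck c is seated in the rack, and nothing else has moved.

```bash
python3 -c "
from station import r
print(r.job_done())"
```

```text
the job is handed in; nothing more can be done
None
```

Two of the three chucks were loose. Both are now seated stem down in the blue stand, and the snug one is still in its socket. The job was handed in at about 33.6 s.

| Chuck (place in rack, by its y in the robot's frame) | Play when rocked | Result |
|---|---|---|
| y ≈ 0.21 m (far left) | about 1.3 mm, then firm at about 5 N | snug, left in its socket |
| y ≈ 0.11 m (middle) | at least 4.7 mm at about 1 N | loose, moved to the stand's x = +45 mm hole |
| y ≈ 0.01 m (right) | at least 3.8 mm, mostly at about 1 N (2.4 N peak) | loose, moved to the stand's x = -45 mm hole |

I stopped rocking the two loose chucks before their firm stop on the second side, so their full play was not measured.

- **Seating:** both discs' tops in the stand measure z ≈ 0.0725 m in the wrist view, the same as when the chucks sat in the rack. Their centres agree with the holes to about 1 mm, and the gripper was touching nothing.
- **Forces:** the highest force I read was 7–8 N at the wrist, while rocking the snug chuck. About 6 N upward also showed while gripping the middle chuck. The stems went into the stand with no noticeable contact force.
- **Other objects:** the last picture shows the bottle, the dish and the purple look-alikes where they were. The tweezers were not in that cropped view, but the arm never went near them.
- **Disagreement between cameras:** the scene and side views differ from the wrist view by up to about 9 mm in x and y, so I worked from the wrist camera and touch.

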